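# Vent the leak-test chamber and hold its stuck lid ajar

### The job

The speaker's leak test is over: first push the black mushroom plunger of the vent valve fully home, keep it down for about a second to let the air in, and let it spring back up. Then take the handle of the clear chamber lid, break the lid free of its sticky gasket without letting it fly wide open, and finish while still holding it steadily ajar by the handle, with a gap of about 25 mm at its front edge. Leave the other things on the bench where they are.

Things in the scene. Friction and masses are not known exactly. Their poses are not given: they have to be found in the camera images.
- chamber: Leak-test chamber fixed to the bench: open-topped grey metal box 200 (x) x 220 (y) x 100 mm high, a black speaker lying inside, black gasket on the rim. Origin: centre of its underside, on the bench. Its own x axis points from the front (handle side, towards the robot) to the hinges at the back; y lies along the hinge line; z up.
- hinge (a point): Point on the lid's hinge line, midway along it, at the back of the chamber: 108 mm along the chamber's x and 102 mm above its underside. Fixed to the chamber; the hinge line is the chamber's y axis direction.
- lid (a joint): Lid angle, rad: 0 shut, stop at 0.45; turns about the chamber's +y. Clear pane in an grey metal frame, 14 mm thick, top 116 mm above the bench, about 0.5 kg. Front edge 220 mm from the hinge line (0.115 rad = 25 mm gap). The gasket needs about 14 to 16 N up at the handle to start, then its pull dies away in about 15 mm of lift, leaving 2 to 4 N of weight; let go, it falls shut.
- handle (a point): Dark steel bow handle on the lid near its front edge: round bar 14 mm thick along the chamber's y, with 76 mm clear between its two legs and 27 mm clear beneath it. This point: middle of the bar, 193 mm from the hinge line towards the front and, closed, 48 mm above the hinge line (150 mm above the bench, 34 mm above the lid's top). Axes as the chamber's when shut; they turn with the lid.
- plunger (a joint): How far the vent plunger is pushed in, in m: 0 up, 0.016 fully home (hard stop). Spring: about 3 N at the start, 9 N fully home; it springs back when let go.
- plunger_top (a point): Centre of the top of the vent plunger's black mushroom head (44 mm diameter), 92 mm above the bench when up; it is pushed straight down. The head sits on a steel stem in a steel collar on the grey valve block (70 x 70 x 50 mm, fixed to the bench).
- regulator: Bystander, fixed: a grey block of the same size as the valve's (70 x 70 x 50 mm), carrying a round dial gauge on its front and a slim black cone, 97 mm high in all; it may stand on the left or the right of the chamber, the valve on the other side. Origin: centre of its underside.
- screwdriver: Bystander, loose: black-handled screwdriver lying in front of the chamber, 170 mm long. Origin: underside, middle.
- tray: Bystander, loose: grey open tray 80 x 110 x 25 mm. Origin: centre of its underside.
- end_cap: Bystander, loose: black round speaker end cap, 84 mm across, 18 mm high. Origin: centre of its underside.
- driver: Bystander, loose: steel loudspeaker driver, 92 mm across, 58 mm high. Origin: centre of its underside.
- jar: Bystander, loose: small jar, 56 mm across, 60 mm high. Origin: centre of its underside.
- speaker: Bystander, loose: black upright cylindrical speaker, 88 mm across, 190 mm high. Origin: centre of its underside.
- meter: Bystander, loose: hand-held multimeter lying flat, 150 x 78 x 36 mm. Origin: centre of its underside.
There are look-alikes about, which are no part of the job. What is shaped like the part that bears plunger but green or turquoise is not meant.

How it is judged:
By the outcome, as a careful person would: the job done as asked, in the order asked, and still so for the second after the job is handed in, while the arm keeps its last pose, push and grip.
It also fails if it takes over 51 s, if anything falls off the work surface, if the arm or the gripper's body presses on something with over 40 N, if the wrist force passes 120 N, or if a joint passes its speed limit or range.

### The arm

A 6-joint arm with a two-finger parallel gripper is mounted at the origin on the work surface. World frame = base frame: x ahead of the robot, y to its left, z up, the work surface at z = 0. Lengths are in m, angles in rad, forces in N, time in s.
With the tool pointing down it reaches from about 0.25 to 0.775 m from the base axis. Payload 4 kg.
Tool frame: the origin (TCP) lies at the very end of the fingers, on their centre line; the grasp point (between the pads) lies 19 mm behind it (env.pinch_z is the z of the grasp point in the tool frame, in m); z points along the fingers, y is the direction in which the jaws open and shut (so a half turn about z gives the same grasp; the last joint's range is limited). The gripper opens to 85 mm and grips with 20 to 120 N. Pads are 22 mm wide; open, the fingers measure 114 mm over their backs; the gripper's body (76 mm by 85 mm) begins 54 mm behind the grasp point. The pads swing forward as they close: fully open they stand 13 mm farther back than shut.
Start: joints at [1.163, 0.087, 1.371, -0, 1.684, -0.103], TCP at [0.165, 0.525, 0.231] pointing down, gripper open.
Joint ranges: [-3.1, 3.1], [-0.76, 2.03], [0.27, 2.55], [-1.08, 4.22], [0.17, 2.65], [-2.57, 2.57]. Speed limits (rad/s): [2.79, 2.79, 3.14, 3.14, 3.14, 3.14].

### API

Orientations are given as a unit quaternion [x, y, z, w].
In Python, from bench import get_obs, eyes, order, env gives the robot as it stands.
- The arm moves only by the tool send_rows, never from a script. Its argument "motion" is a list of rows, each a list of 7 numbers: the shift along the tool's x, y, z scaled (see below), then the turn, a rotation vector about the tool's x, y, z scaled (see below), then the opening, from -1 (shut) to 1 (fully open). In form: [[dx, dy, dz, rx, ry, rz, jaw], ...]. A call has 1 to 12 rows; each row shifts and turns the commanded pose from where the row before left it, along the tool's axes as they then stand; what a row does not reach is not made up. The controller multiplies each number of a shift by 0.5 m and each number of a turn by 30 degrees. A row lasts 1/10 s, in which the tool goes at most 50 mm and 8.59 degrees, less where a joint would pass 70% of its speed; a pose out of reach is approached as far as the arm can. A call with a number of a shift or a turn outside -1 to 1 is refused whole. A call with a gripper value outside its range is refused whole. The fingers move at their own pace and stop on an object; "newtons" is the grip in N (left out, the last holds). Time passes only in rows, so rows that do not move let the fingers close. It gives the time, the measured TCP pose, the force and the opening at its end, in the units of the state.
- get_obs(): the state, without advancing time (a new reading comes with each control period).
- eyes.get_image(name): name is "scene" or "top" or "wrist"; returns the picture (480x640x3 uint8, blue, green, red); there is no depth.
- eyes.calibration(name): a dict with "K" (3x3 intrinsics, pixels), "R" (3x3) and "t" (3): a world point X has camera coordinates R X + t; the wrist camera has in their place "mount" (4x4, takes a point from camera to tool coordinates, whose origin is the TCP and whose axes are the flange's). Camera axes: x right, y down, z forward; pixel columns grow to the right and rows downward; lengths in m; the calibration is good to about 2 mm. A picture is of the moment at which its call begins: read the wrist's pose just before it. calibration takes no time and is no camera call.
- order.finish_job(): hands the job in, once; it reports no verdict.
Trained networks look in the newest picture that a camera, given by its name, has taken for a name from the list of things; names that differ only in an ending like _2 or _b are one class to them, and where a whole thing is asked for, a point or a joint stands for the part that bears it (a point fixed in the world has none). Each returns a list of dicts, best first, with "conf" (0 to 1); they miss things now and then, are a little off and sometimes report something else, mostly with a low value. They report only what shows in the picture. A call takes as long as a camera call. They do not tell look-alikes from the thing itself.
- eyes.recognise(camera, query): "position" ([row, column] in pixels, amid what is visible of it).
- eyes.mark_of(camera, query): "position" ([row, column] in pixels: a listed point, or the origin of a listed thing).
The state is a dict: "t": time; "joint_positions": joint angles; "qvel": joint speeds; "tau": joint torques, N m; "eef_pos": TCP position; "tcp_rot": TCP orientation; "ft_force": force on the tool from outside, world axes, zero at the start; "wrist_torque": the same for the moment, N m; "opening": finger opening in m.
Only numpy, scipy, OpenCV 4.12 (cv2) and the standard library are available. Lean on these libraries where they do the work, as an engineer would, in place of code of your own. Each camera call takes 0.05 s, during which the arm holds its last target.

## Working session

There is one attempt and no reset: what is moved stays moved. The work goes in short steps, Python scripts to look and compute and a tool call to move; the robot and the scene stay as the last step left them, time stands still between calls to the robot, and variables do not carry over. Pictures are saved under pics/ and viewed, and the job is handed in when it is done.

Besides the shell and the picture viewer there is one more tool, called in YAML: its name, and indented under it one key for each argument. send_rows: Moves the arm, as the interface text tells. Its arguments: {"type":"object","properties":{"motion":{"type":"array","items":{"type":"array","items":{"type":"number","minimum":-1,"maximum":1}}},"newtons":{"type":"number"}},"required":["motion"]}

```bash
ls; mkdir -p pics
python3 - <<'E'
from bench import get_obs, eyes, order, env
import cv2, json
o=get_obs(); print({k:o[k] for k in ("t","eef_pos","tcp_rot","opening","ft_force")}, env.pinch_z)
for n in ("scene","top"):
    im=eyes.get_image(n); cv2.imwrite(f"pics/{n}0.png",im)
    c=eyes.calibration(n); print(n,c)
    for q in ("plunger_top","handle","hinge","chamber","regulator","plunger"):
        f=eyes.mark_of if q!="plunger" else eyes.recognise
        try: print(n,q,[( [round(float(x)) for x in d["position"]],round(float(d["conf"]),2)) for d in f(n,q)[:4]])
        except Exception as e: print(n,q,e)
print(eyes.calibration("wrist")); print(get_obs()["t"])
E
```

```text
pics
{'t': 0.0, 'eef_pos': array([0.16484071, 0.52416103, 0.23008557]), 'tcp_rot': array([ 1.51802682e-01,  9.88410110e-01, -1.14238187e-03, -3.09375989e-04]), 'opening': 0.08516058067391738, 'ft_force': array([ 0.31505527, -0.26845706,  0.20873803])} -0.0187
scene {'K': array([[459.32014084,   0.        , 319.88894472],
       [  0.        , 459.32014084, 236.7588799 ],
       [  0.        ,   0.        ,   1.        ]]), 'R': array([[ 0.18681301,  0.98237992, -0.00553047],
       [ 0.74032826, -0.14447965, -0.65653614],
       [-0.64576696,  0.11855513, -0.7542743 ]]), 't': array([-0.09502559, -0.28701302,  1.46717924])}
scene plunger_top [([261, 119], 0.68), ([244, 184], 0.56), ([220, 242], 0.53)]
scene handle [([243, 294], 0.68)]
scene hinge [([332, 313], 0.77)]
scene chamber [([318, 308], 0.55)]
scene regulator [([234, 422], 0.56)]
scene plunger [([244, 184], 0.71), ([220, 239], 0.67), ([264, 121], 0.54), ([224, 426], 0.18)]
top {'K': array([[499.65117129,   0.        , 318.06468878],
       [  0.        , 499.65117129, 234.04427932],
       [  0.        ,   0.        ,   1.    
[... 345 characters left out ...]
 468], 0.21)]
top hinge [([140, 357], 0.81)]
top chamber [([196, 356], 0.83)]
top regulator [([271, 211], 0.81)]
top plunger [([260, 531], 0.82), ([294, 414], 0.73), ([270, 474], 0.5)]
{'K': array([[394.61224299,   0.        , 325.88923543],
       [  0.        , 394.61224299, 244.14502217],
       [  0.        ,   0.        ,   1.        ]]), 'mount': array([[-4.48906339e-04, -9.55396672e-01, -2.95325241e-01,
         7.50496955e-02],
       [ 9.99999743e-01, -5.93798665e-04,  4.00937773e-04,
         3.25509586e-04],
       [-5.58418348e-04, -2.95324985e-01,  9.55396693e-01,
        -1.42319442e-01],
       [ 0.00000000e+00,  0.00000000e+00,  0.00000000e+00,
         1.00000000e+00]])}
0.7
```

View pics/scene0.png

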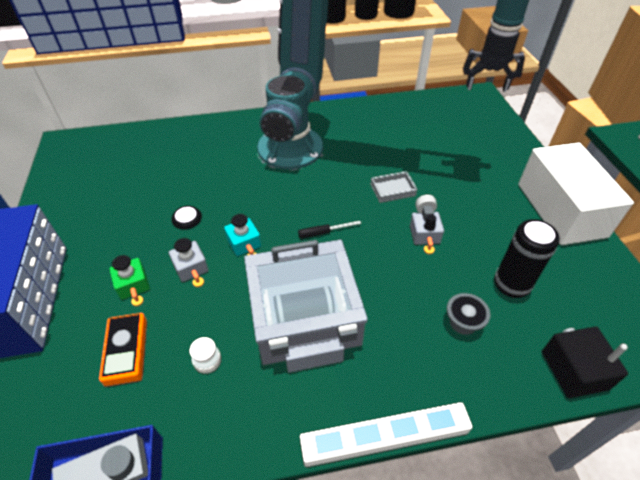

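View pics/top0.png

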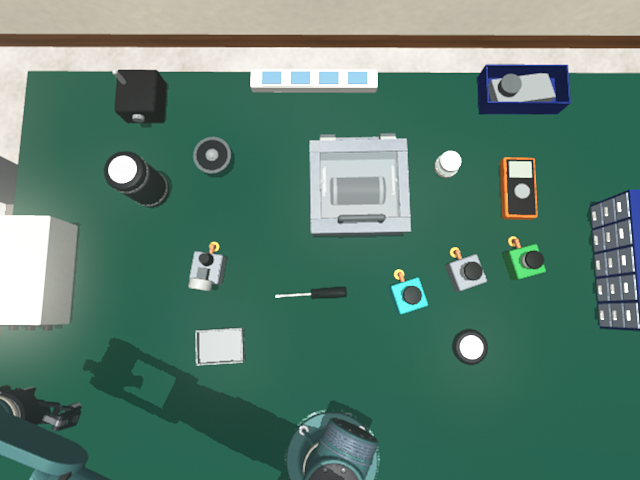

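Candidates for the vent plunger, at top-view [col,row]: grey block (472,270), turquoise (412,295), green (533,260). The grey regulator with its dial is at (207,270) on the other side. The grey one at (472,270) fits, since green and turquoise are excluded. I'll confirm it in a crop and triangulate.

```bash
cat > h.py <<'E'
import numpy as np, cv2
from bench import get_obs, eyes, env
from scipy.spatial.transform import Rotation as Rn
def cam(n,o=None):
    c=eyes.calibration(n)
    if n!="wrist": return c["K"],c["R"],c["t"]
    T=np.eye(4); T[:3,:3]=Rn.from_quat(o["tcp_rot"]).as_matrix(); T[:3,3]=o["eef_pos"]
    M=np.linalg.inv(T@c["mount"]); return c["K"],M[:3,:3],M[:3,3]
def onz(C,rc,z):
    K,R,t=C; d=R.T@np.linalg.inv(K)@np.array([rc[1],rc[0],1.]); p=-R.T@t
    return p+d*(z-p[2])/d[2]
def proj(C,X):
    K,R,t=C; u=K@(R@np.asarray(X,float)+t); return u[1]/u[2],u[0]/u[2]
def ray_pt(Cs,rcs):
    A=np.zeros((3,3));b=np.zeros(3)
    for C,rc in zip(Cs,rcs):
        K,R,t=C; d=R.T@np.linalg.inv(K)@np.array([rc[1],rc[0],1.]); d/=np.linalg.norm(d); P=np.eye(3)-np.outer(d,d); A+=P; b+=P@(-R.T@t)
    return np.linalg.solve(A,b)
E
python3 - <<'E'
from h import *
T=cam("top");S=cam("scene")
for n,a,b,z in (("pl",(267,476),(244,184),.092),("handle",(216,360),(243,294),.15),("hinge",(140,357),(332,313),.102),("chamber",(196,356),(318,308),0)):
    print(n,onz(T,a,z).round(4),onz(S,b,z).round(4),ray_pt([T,S],[a,b]).round(4))
a=cv2.imread("pics/top0.png")[220:330,380:560]; b=cv2.imread("pics/scene0.png")[200:310,90:270]
cv2.imwrite("pics/crop1.png",cv2.resize(np.hstack([a,b]),None,fx=2.2,fy=2.2,interpolation=cv2.INTER_CUBIC))
c=cv2.imread("pics/top0.png")[125:245,300:420]; d=cv2.imread("pics/scene0.png")[225:375,235:375]
cv2.imwrite("pics/crop2.png",np.hstack([cv2.resize(c,(400,400)),cv2.resize(d,(400,400))]))
E
```

```text
pl [ 0.4363 -0.3224  0.092 ] [ 0.4317 -0.3107  0.092 ] [ 0.436  -0.3147  0.0987]
handle [ 0.5396 -0.058   0.15  ] [ 0.5274 -0.0605  0.15  ] [ 0.5372 -0.0593  0.1611]
hinge [ 0.7285 -0.0552  0.102 ] [ 0.7241 -0.0544  0.102 ] [ 0.7268 -0.0548  0.1068]
chamber [ 0.6193 -0.0594  0.    ] [ 0.6297 -0.0508  0.    ] [ 0.6226 -0.0551 -0.0103]
```

View pics/crop1.png

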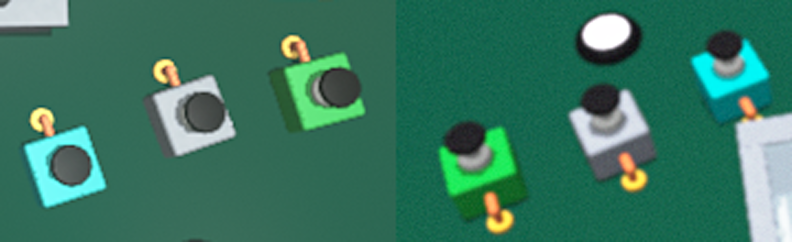

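View pics/crop2.png

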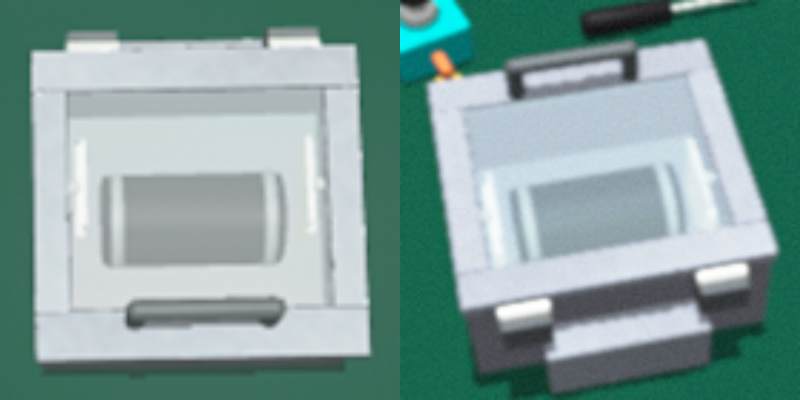

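The crop confirms it: the grey valve block with a black mushroom head is at top-view (473,270) and scene (184,244), between the turquoise and green look-alikes. Next I'll plan the flight to above it, turning the tool so its jaws open along world x.

Run:
```python
from h import *
T=cam("top");S=cam("scene")
print("plunger",onz(T,(270.5,473.5),.092),onz(S,(244,183.6),.092))
c=[onz(T,(r,q),.116) for r,q in((233,311.1),(231.5,411),(140,309.9),(138.5,407.1))]
print(np.round(c,4)); 
for a,b in((0,1),(2,3)): d=c[a]-c[b]; print(np.degrees(np.arctan2(-d[0],d[1])))
o=get_obs(); p=o["eef_pos"].copy(); R=Rn.from_quat(o["tcp_rot"]); g=np.array([.432,-.315,.19])
N=18
for i in range(N):
    d=R.inv().apply((g-p)/(N-i)); u=np.round(d/.5,3)
    rz=.27 if i<9 else 0
    print([*u,0,0,rz,-1]); p=p+R.apply(u*.5); R=R*Rn.from_rotvec([0,0,np.radians(rz*30)])
print(p,R.as_matrix())
```

```text
plunger [ 0.4283969  -0.31651319  0.092     ] [ 0.43149054 -0.3116725   0.092     ]
[[ 0.5068  0.0485  0.116 ]
 [ 0.512  -0.1739  0.116 ]
 [ 0.7228  0.0538  0.116 ]
 [ 0.7279 -0.169   0.116 ]]
1.3485393470879108
1.3022356598669993
[np.float64(-0.056), np.float64(-0.08), np.float64(0.005), 0, 0, 0.27, -1]
[np.float64(-0.067), np.float64(-0.071), np.float64(0.005), 0, 0, 0.27, -1]
[np.float64(-0.076), np.float64(-0.061), np.float64(0.005), 0, 0, 0.27, -1]
[np.float64(-0.084), np.float64(-0.05), np.float64(0.005), 0, 0, 0.27, -1]
[np.float64(-0.091), np.float64(-0.037), np.float64(0.004), 0, 0, 0.27, -1]
[np.float64(-0.095), np.float64(-0.024), np.float64(0.005), 0, 0, 0.27, -1]
[np.float64(-0.097), np.float64(-0.011), np.float64(0.004), 0, 0, 0.27, -1]
[np.float64(-0.098), np.float64(0.003), np.float64(0.005), 0, 0, 0.27, -1]
[np.float64(-0.097), np.float64(0.017), np.float64(0.004), 0, 0, 0.27, -1]
[np.float64(-0.093), np.float64(0.03), np.float64(0.005), 0, 0, 0, -1]
[np.float64(-0.093), np.float64(0.03), np.float64(0.004), 0, 0, 0, -1]
[np.float64(-0.093), np.float64(0.03), np.float64(0.005), 0, 0, 0, -1]
[np.float64(-0.093), np.float64(0.03), np.float64(0.004), 0, 0, 0, -1]
[np.float64(-0.093), np.float64(0.03), np.float64(0.005), 0, 0, 0, -1]
[np.float64(-0.093), np.float64(0.03), np.float64(0.004), 0, 0, 0, -1]
[np.float64(-0.093), np.float64(0.031), np.float64(0.005), 0, 0, 0, -1]
[np.float64(-0.094), np.float64(0.03), np.float64(0.004), 0, 0, 0, -1]
[np.float64(-0.093), np.float64(0.031), np.float64(0.005), 0, 0, 0, -1]
[ 0.4320227  -0.31485855  0.18976362] [[ 6.37573834e-03  9.99979673e-01  6.67389861e-05]
 [ 9.99979661e-01 -6.37574918e-03  1.63582212e-04]
 [ 1.64004398e-04  6.56946713e-05 -9.99999984e-01]]
```

send_rows:
  motion:
    - [-0.056,-0.08,0.005,0,0,0.27,-1]
    - [-0.067,-0.071,0.005,0,0,0.27,-1]
    - [-0.076,-0.061,0.005,0,0,0.27,-1]
    - [-0.084,-0.05,0.005,0,0,0.27,-1]
    - [-0.091,-0.037,0.005,0,0,0.27,-1]
    - [-0.095,-0.024,0.005,0,0,0.27,-1]
    - [-0.097,-0.011,0.005,0,0,0.27,-1]
    - [-0.098,0.003,0.005,0,0,0.27,-1]
    - [-0.097,0.017,0.005,0,0,0.27,-1]
    - [-0.093,0.03,0.005,0,0,0,-1]
    - [-0.093,0.03,0.005,0,0,0,-1]
    - [-0.093,0.03,0.005,0,0,0,-1]
  newtons: 60

```text
t: 1.9
eef_pos: [0.343, -0.0369, 0.2017]
tcp_rot: [0.71, 0.705, 0.001, 0.001]
ft_force: [1.1, 0.5, 0.2]
opening: -0.0001
```

send_rows:
  motion:
    - [-0.093,0.03,0.003,0,0,0,-1]
    - [-0.093,0.03,0.003,0,0,0,-1]
    - [-0.093,0.03,0.003,0,0,0,-1]
    - [-0.093,0.03,0.003,0,0,0,-1]
    - [-0.093,0.03,0.003,0,0,0,-1]
    - [-0.093,0.03,0.003,0,0,0,-1]
    - [0,0,0,0,0,0,-1]

```text
t: 2.6
eef_pos: [0.4313, -0.3192, 0.1897]
tcp_rot: [0.711, 0.703, -0.001, -0.001]
ft_force: [-0.5, 0.8, -0.7]
opening: -0.0001
```

```bash
cat > w.py <<'E'
import sys
from h import *
n=sys.argv[1]
o=get_obs(); im=eyes.get_image("wrist"); cv2.imwrite(f"pics/{n}.png",im)
np.savez(f"pics/{n}.npz",eef_pos=o["eef_pos"],tcp_rot=o["tcp_rot"])
print("t",o["t"],o["eef_pos"].round(4),o["ft_force"].round(2),o["opening"].round(4)); print(Rn.from_quat(o["tcp_rot"]).as_matrix().round(3))
C=cam("wrist",o)
for a in sys.argv[2:]:
    q,z=a.split("="); 
    for d in eyes.mark_of("wrist",q)[:3]: print(q,np.round(d["position"]),round(float(d["conf"]),2),onz(C,d["position"],float(z)).round(4))
E
python3 w.py w1 plunger_top=.092
```

```text
Traceback (most recent call last):
  File "w.py", line 6, in <module>
    print("t",o["t"],o["eef_pos"].round(4),o["ft_force"].round(2),o["opening"].round(4)); print(Rn.from_quat(o["tcp_rot"]).as_matrix().round(3))
                                                                  ^^^^^^^^^^^^^^^^^^
AttributeError: 'float' object has no attribute 'round'
```

View pics/w1.png

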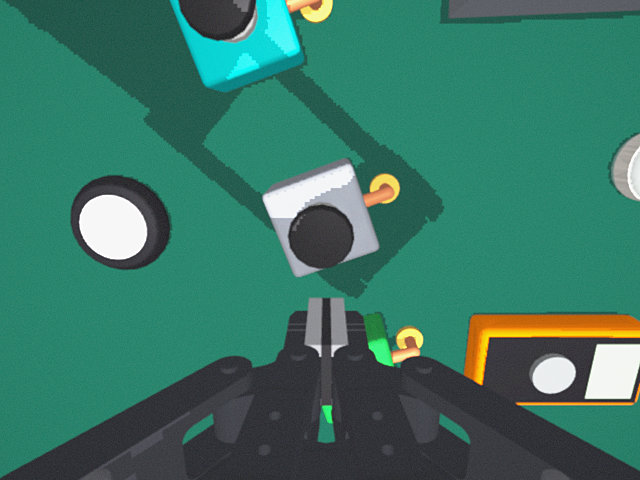

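The wrist view shows the grey valve's mushroom head at col 321, row 237, just ahead of the fingertips (326,300).

```bash
sed -i 's/o\["opening"\].round(4)/round(o["opening"],4)/' w.py; python3 w.py w1b plunger_top=.092
python3 - <<'E'
from h import *
o=np.load("pics/w1b.npz"); C=cam("wrist",o); print(onz(C,(237,321),.092), proj(C,o["eef_pos"]))
E
```

```text
t 2.65 [ 0.4309 -0.3164  0.1904] [ 0.47  0.66 -0.05] -0.0002
[[ 0.01   1.    -0.002]
 [ 1.    -0.01   0.002]
 [ 0.002 -0.003 -1.   ]]
plunger_top [245. 322.] 0.8 [ 0.4285 -0.3152  0.092 ]
[ 0.42799713 -0.31012267  0.092     ] (np.float64(319.56404714570084), np.float64(325.04439667091293))
```

send_rows:
  motion:
    - [0.006,-0.004,0.045,0,0,0,-1]
    - [0,0,0.045,0,0,0,-1]
    - [0,0,0.045,0,0,0,-1]
    - [0,0,0.03,0,0,0,-1]
    - [0,0,0.015,0,0,0,-1]
    - [0,0,0.01,0,0,0,-1]
    - [0,0,0.01,0,0,0,-1]
    - [0,0,0,0,0,0,-1]

```text
t: 3.55
eef_pos: [0.4292, -0.3111, 0.0926]
tcp_rot: [0.709, 0.705, 0.0, 0.0]
ft_force: [-0.2, 0.2, -0.5]
opening: 0.0
```

send_rows:
  motion:
    - [0,0,0.006,0,0,0,-1]
    - [0,0,0.006,0,0,0,-1]
    - [0,0,0.006,0,0,0,-1]
    - [0,0,0,0,0,0,-1]

```text
t: 3.95
eef_pos: [0.4296, -0.3116, 0.0839]
tcp_rot: [0.709, 0.705, 0.0, 0.001]
ft_force: [-0.5, 1.9, 6.1]
opening: -0.0
```

```bash
python3 w.py w2
```

```text
t 3.95 [ 0.4296 -0.3116  0.0839] [-0.54  1.9   6.14] -0.0
[[ 0.006  1.     0.001]
 [ 1.    -0.006 -0.001]
 [-0.001  0.001 -1.   ]]
```

View pics/w2.png

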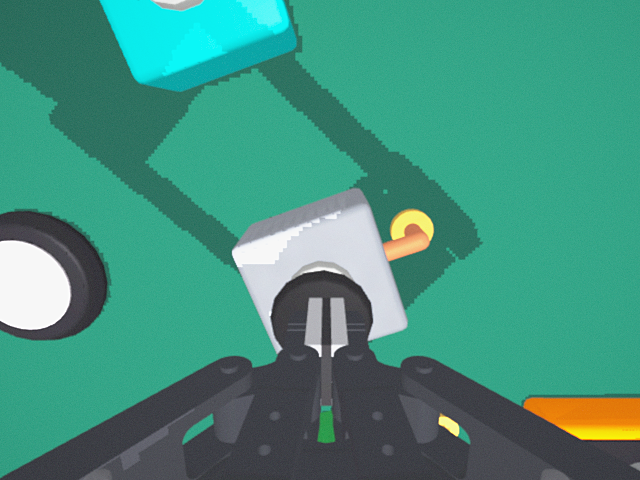

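The fingertips are centred on the mushroom head (col 321, row 312) and read 6 N, which matches the spring at about mid-travel. I'll press on to the stop.

send_rows:
  motion:
    - [0,0,0.006,0,0,0,-1]
    - [0,0,0.006,0,0,0,-1]
    - [0,0,0.004,0,0,0,-1]
    - [0,0,0,0,0,0,-1]

```text
t: 4.4
eef_pos: [0.4296, -0.3116, 0.0765]
tcp_rot: [0.709, 0.705, 0.0, 0.001]
ft_force: [-0.6, 2.2, 8.1]
opening: -0.0
```

send_rows:
  motion:
    - [0,0,0.003,0,0,0,-1]
    - [0,0,0,0,0,0,-1]

```text
t: 4.6
eef_pos: [0.4296, -0.3116, 0.0758]
tcp_rot: [0.709, 0.705, 0.0, 0.001]
ft_force: [-2.1, 3.6, 10.5]
opening: -0.0001
```

send_rows:
  motion:
    - [0,0,0.003,0,0,0,-1]
    - [0,0,0,0,0,0,-1]

```text
t: 4.8
eef_pos: [0.4297, -0.3117, 0.0757]
tcp_rot: [0.709, 0.705, 0.0, 0.001]
ft_force: [-4.2, 5.5, 16.3]
opening: 0.0001
```

The position has stopped at z = 0.0757 and the force is rising to 16 N, so the plunger is on its hard stop. I'll hold for about a second and then lift.

send_rows:
  motion:
    - [0,0,0,0,0,0,-1]
    - [0,0,0,0,0,0,-1]
    - [0,0,0,0,0,0,-1]
    - [0,0,0,0,0,0,-1]
    - [0,0,0,0,0,0,-1]
    - [0,0,0,0,0,0,-1]
    - [0,0,0,0,0,0,-1]
    - [0,0,0,0,0,0,-1]
    - [0,0,0,0,0,0,-1]
    - [0,0,0,0,0,0,-1]

```text
t: 5.8
eef_pos: [0.4296, -0.3116, 0.0757]
tcp_rot: [0.709, 0.705, 0.0, 0.001]
ft_force: [-4.3, 4.7, 15.5]
opening: -0.0004
```

send_rows:
  motion:
    - [0,0,-0.01,0,0,0,-1]
    - [0,0,-0.015,0,0,0,-1]
    - [0,0,-0.02,0,0,0,-1]
    - [0,0,-0.04,0,0,0,-1]
    - [0,0,-0.08,0,0,0,-1]
    - [0,0,-0.08,0,0,0,-1]
    - [0,0,0,0,0,0,-1]

```text
t: 6.5
eef_pos: [0.4315, -0.3138, 0.2017]
tcp_rot: [0.709, 0.705, 0.0, 0.006]
ft_force: [0.1, -0.1, -0.5]
opening: -0.0001
```

```bash
python3 w.py w3 plunger_top=.092
python3 - <<'E'
from h import *
im=eyes.get_image("scene"); cv2.imwrite("pics/s3.png",cv2.resize(im[180:320,80:260],None,fx=4,fy=4))
E
```

```text
t 6.5 [ 0.4315 -0.3138  0.2017] [ 0.1  -0.15 -0.46] -0.0001
[[ 0.007  1.     0.009]
 [ 1.    -0.006 -0.009]
 [-0.009  0.009 -1.   ]]
plunger_top [238. 319.] 0.77 [ 0.4281 -0.3124  0.092 ]
plunger_top [  6. 218.] 0.62 [ 0.3733 -0.1766  0.092 ]
```

View pics/w3.png

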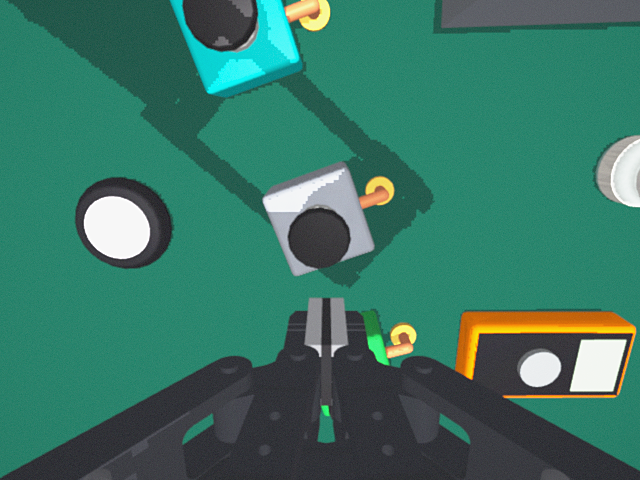

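View pics/s3.png

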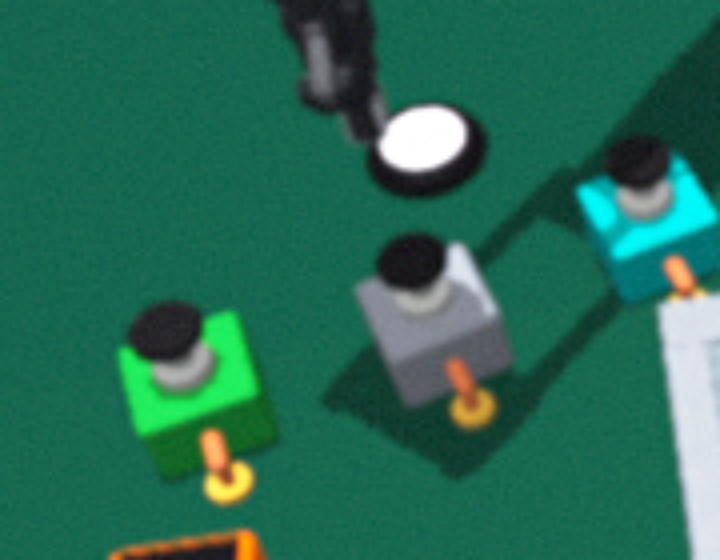

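The head is back up, with the stem visible at wrist (319,238). Now to the handle, opening the jaws on the way and aligning with the chamber's yaw of about 1.3°.

send_rows:
  motion:
    - [0.04,0.016,-0.03,0,0,-0.05,1]
    - [0.073,0.03,-0.03,0,0,0,1]
    - [0.073,0.03,-0.018,0,0,0,1]
    - [0.073,0.03,0,0,0,0,1]
    - [0.073,0.03,0,0,0,0,1]
    - [0.073,0.03,0,0,0,0,1]
    - [0.073,0.03,0,0,0,0,1]
    - [0.03,0.012,0,0,0,0,1]
    - [0,0,0,0,0,0,1]

```text
t: 7.55
eef_pos: [0.5281, -0.0531, 0.231]
tcp_rot: [0.699, 0.715, -0.001, -0.002]
ft_force: [0.3, -0.4, -0.0]
opening: 0.0857
```

```bash
python3 w.py w4 handle=.15 hinge=.102
```

```text
t 7.55 [ 0.5281 -0.0531  0.231 ] [ 0.33 -0.36 -0.03] 0.0857
[[-0.024  1.    -0.005]
 [ 1.     0.024  0.002]
 [ 0.002 -0.005 -1.   ]]
handle [268. 337.] 0.75 [ 0.5353 -0.0609  0.15  ]
hinge [242. 609.] 0.72 [ 0.7305 -0.0548  0.102 ]
```

View pics/w4.png

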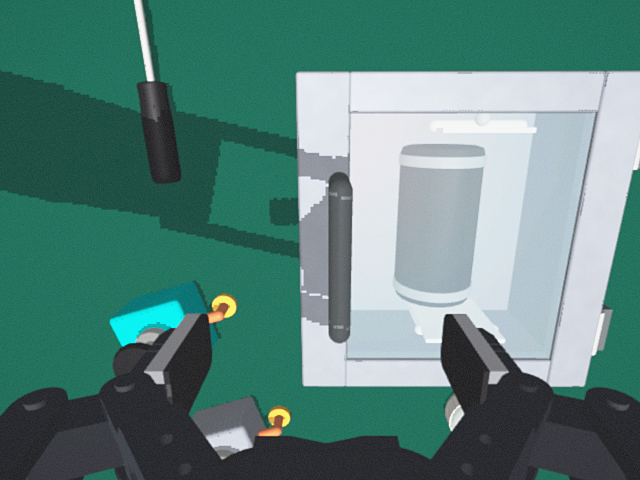

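Run:
```python
from h import *
o=np.load("pics/w4.npz"); C=cam("wrist",o)
for r,c in((178,340),(338,339),(258,340)): print(onz(C,(r,c),.154).round(4))
for r,c in ((72,297),(386,303),(72,640)): print(onz(C,(r,c),.116).round(4))
```

```text
[ 0.5349 -0.0067  0.154 ]
[ 0.5376 -0.1064  0.154 ]
[ 0.5365 -0.0534  0.154 ]
[0.5082 0.0512 0.116 ]
[ 0.5132 -0.1709  0.116 ]
[0.714  0.0559 0.116 ]
```

send_rows:
  motion:
    - [-0.01,0.017,0,0,0,0,1]
    - [0,0,0.05,0,0,0,1]
    - [0,0,0.06,0,0,0,1]
    - [0,0,0.04,0,0,0,1]
    - [0,0,0.03,0,0,0,1]
    - [0,0,0.02,0,0,0,1]
    - [0,0,0,0,0,0,1]
    - [0,0,0,0,0,0,1]

```text
t: 8.5
eef_pos: [0.5377, -0.0607, 0.1347]
tcp_rot: [0.7, 0.714, 0.0, 0.001]
ft_force: [0.1, -0.1, 0.5]
opening: 0.0851
```

```bash
python3 w.py w5 handle=.15
```

```text
t 8.5 [ 0.5377 -0.0607  0.1347] [ 0.09 -0.12  0.52] 0.0851
[[-0.02   1.     0.001]
 [ 1.     0.02  -0.   ]
 [-0.     0.001 -1.   ]]
handle [339. 320.] 0.79 [ 0.536  -0.0607  0.15  ]
```

View pics/w5.png

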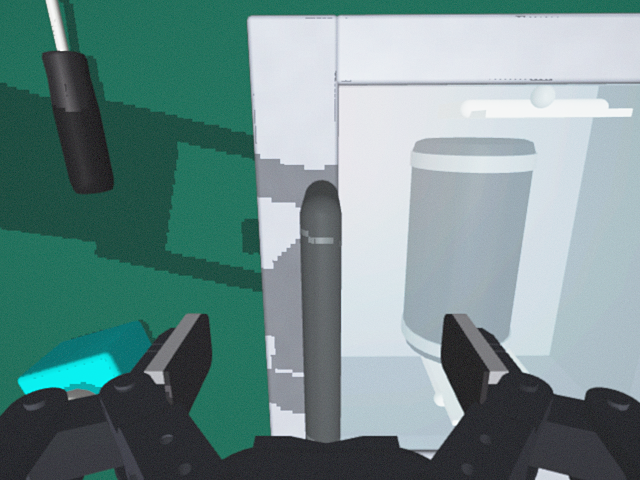

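The bar is centred between the open pads (col 321 against a pad midpoint of about 326). I'll lower about 3 mm and close.

send_rows:
  motion:
    - [0,-0.003,0.006,0,0,0,1]
    - [0,0,0,0,0,0,-1]
    - [0,0,0,0,0,0,-1]
    - [0,0,0,0,0,0,-1]
    - [0,0,0,0,0,0,-1]
    - [0,0,0,0,0,0,-1]
    - [0,0,0,0,0,0,-1]
    - [0,0,0,0,0,0,-1]
    - [0,0,0,0,0,0,-1]
  newtons: 80

```text
t: 9.5
eef_pos: [0.5361, -0.0604, 0.1311]
tcp_rot: [0.7, 0.714, 0.0, 0.0]
ft_force: [1.8, 0.8, 0.5]
opening: 0.0118
```

```bash
python3 w.py w6
```

```text
t 9.5 [ 0.5361 -0.0604  0.1311] [1.79 0.81 0.46] 0.0118
[[-0.02   1.     0.001]
 [ 1.     0.02   0.   ]
 [ 0.     0.001 -1.   ]]
```

View pics/w6.png

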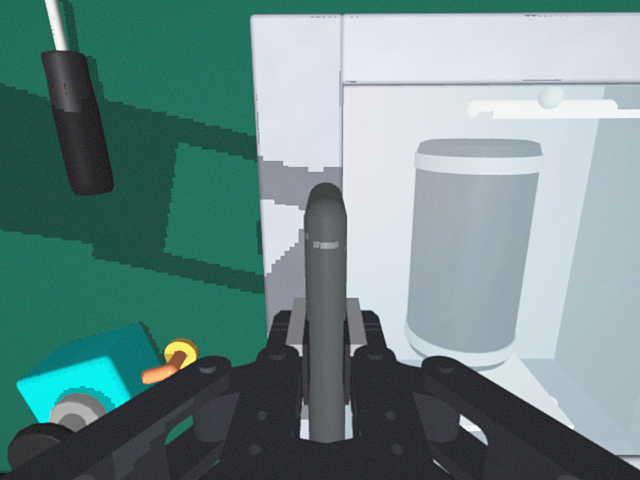

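Gripped, with the opening stopped at 11.8 mm on the 14 mm bar. Now I'll follow the lid arc slowly; each 0.01 rad is y +0.0006, z −0.0039, rx +0.019.

send_rows:
  motion:
    - [0,0.0006,-0.0039,0.019,0,0,-1]
    - [0,0.0006,-0.0039,0.019,0,0,-1]
    - [0,0,0,0,0,0,-1]

```text
t: 9.85
eef_pos: [0.5358, -0.0603, 0.1319]
tcp_rot: [0.7, 0.714, -0.008, -0.008]
ft_force: [5.9, -1.6, -11.6]
opening: 0.0115
```

send_rows:
  motion:
    - [0,0.0003,-0.002,0.01,0,0,-1]
    - [0,0.0003,-0.002,0.01,0,0,-1]
    - [0,0,0,0,0,0,-1]

```text
t: 10.15
eef_pos: [0.5358, -0.0603, 0.1328]
tcp_rot: [0.7, 0.714, -0.012, -0.012]
ft_force: [7.5, -0.9, -15.3]
opening: 0.0117
```

send_rows:
  motion:
    - [0,0.0003,-0.002,0.01,0,0,-1]
    - [0,0,0,0,0,0,-1]
    - [0,0,0,0,0,0,-1]

```text
t: 10.45
eef_pos: [0.5362, -0.0603, 0.1345]
tcp_rot: [0.7, 0.714, -0.014, -0.014]
ft_force: [5.1, -1.2, -13.2]
opening: 0.0112
```

send_rows:
  motion:
    - [0,0.0003,-0.002,0.01,0,0,-1]
    - [0,0.0003,-0.002,0.01,0,0,-1]
    - [0,0.0003,-0.002,0.01,0,0,-1]
    - [0,0.0003,-0.002,0.01,0,0,-1]
    - [0,0,0,0,0,0,-1]

```text
t: 10.95
eef_pos: [0.5375, -0.0603, 0.1404]
tcp_rot: [0.7, 0.714, -0.021, -0.02]
ft_force: [5.5, 0.3, -9.1]
opening: 0.0117
```

send_rows:
  motion:
    - [0,0.001,-0.0037,0.023,0,0,-1]
    - [0,0.001,-0.0037,0.023,0,0,-1]
    - [0,0.001,-0.0037,0.023,0,0,-1]
    - [0,0.001,-0.0037,0.023,0,0,-1]
    - [0,0.001,-0.0037,0.023,0,0,-1]
    - [0,0,0,0,0,0,-1]
    - [0,0,0,0,0,0,-1]

```text
t: 11.65
eef_pos: [0.54, -0.0602, 0.1512]
tcp_rot: [0.699, 0.713, -0.042, -0.042]
ft_force: [-4.3, 0.4, -1.2]
opening: 0.0113
```

```bash
python3 w.py w7
python3 - <<'E'
from h import *
im=eyes.get_image("scene"); cv2.imwrite("pics/s7.png",cv2.resize(im[200:380,220:400],None,fx=3,fy=3))
im=eyes.get_image("top"); cv2.imwrite("pics/t7.png",im)
E
```

```text
t 11.65 [ 0.54   -0.0602  0.1512] [-4.35  0.45 -1.17] 0.0113
[[-0.02   0.993 -0.118]
 [ 1.     0.02  -0.002]
 [ 0.    -0.118 -0.993]]
```

View pics/s7.png

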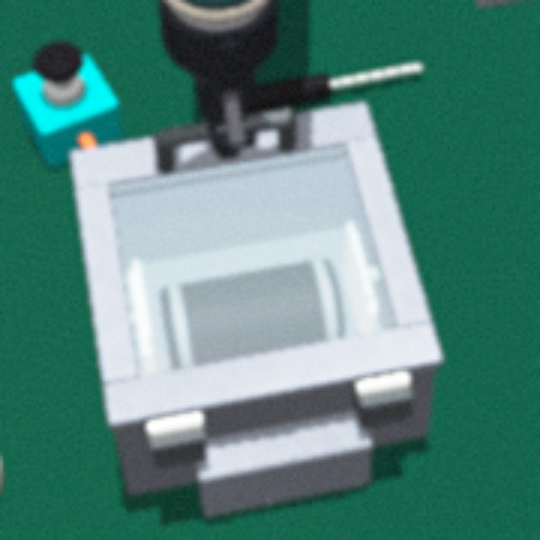

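View pics/w7.png

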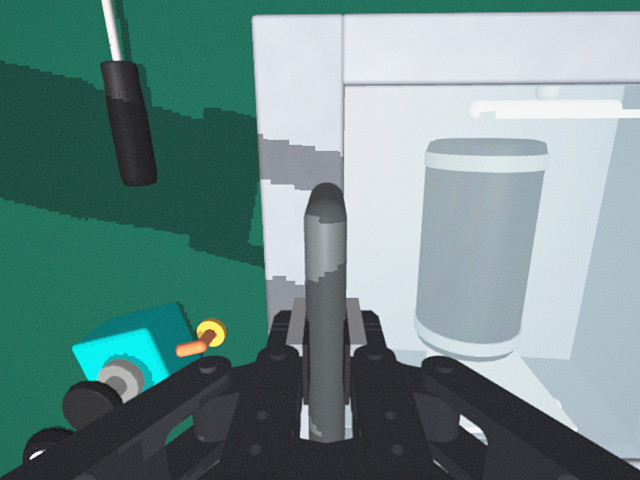

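The lid is free. The bar has risen 20.0 mm, giving θ ≈ 0.105 and a gap of about 23 mm. I'll nudge up 2 mm and relieve the small x pull.

send_rows:
  motion:
    - [0,-0.0004,-0.002,0,0,0,-1]
    - [0,-0.0003,-0.002,0,0,0,-1]
    - [0,0,0,0,0,0,-1]
    - [0,0,0,0,0,0,-1]
    - [0,0,0,0,0,0,-1]

```text
t: 12.3
eef_pos: [0.5405, -0.0602, 0.1526]
tcp_rot: [0.699, 0.713, -0.042, -0.041]
ft_force: [-3.7, 0.6, -2.0]
opening: 0.0115
```

```bash
cat > g.py <<'E'
from h import *
from scipy.optimize import brentq
o=get_obs(); R=Rn.from_quat(o["tcp_rot"]).as_matrix(); g=o["eef_pos"]+R[:,2]*env.pinch_z
f=lambda t,z:.048*np.cos(t)+.193*np.sin(t)-.048-z
dz=g[2]-(.1311+.0187); t=brentq(f,-.1,.5,args=(dz,))
print(o["t"],o["eef_pos"].round(4),"grasp",g.round(4),"rise",dz,"theta",t,"gap",.22*np.sin(t),"tilt",np.arcsin(-R[0,2]),o["ft_force"].round(1),round(o["opening"],4),abs(o["qvel"]).max())
t2=brentq(f,-.1,.5,args=(g[2]-.150,)); print("theta abs z",t2,.22*np.sin(t2))
E
python3 g.py
```

```text
12.3 [ 0.5405 -0.0602  0.1526] grasp [ 0.5427 -0.0602  0.1711] rise 0.021346682842356912 theta 0.11241085273993102 gap 0.024678337479588613 tilt 0.11728388314152183 [-3.7  0.6 -2. ] 0.0115 0.0023955084699328563
theta abs z 0.11133809099090927 0.024443805289638788
```

Wrist-based gap is about 24.5 mm and steady. As an independent check, I'll track lid features in the fixed cameras against the closed picture.

```bash
python3 - <<'E'
from h import *
A={n:cv2.cvtColor(cv2.imread(f"pics/{n}0.png"),cv2.COLOR_BGR2GRAY).astype(np.float32) for n in("scene","top")}
B={}
for n in A:
    im=eyes.get_image(n); cv2.imwrite(f"pics/{n}9.png",im); B[n]=cv2.cvtColor(im,cv2.COLOR_BGR2GRAY).astype(np.float32)
hx=.7295; yc=-.058; psi=.0227
def pt(u,v,h,t): # u dist from hinge to front, v along y, h above hinge line, closed frame
    x=-u*np.cos(t)+h*np.sin(t); z=h*np.cos(t)+u*np.sin(t)
    return [hx+x*np.cos(psi)-v*np.sin(psi), yc+x*np.sin(psi)+v*np.cos(psi), .102+z]
def obs(n,p,w=12):
    r,c=map(lambda v:int(round(v)),p); best=None
    T=A[n][r-w:r+w+1,c-w:c+w+1]
    M=np.eye(2,3,dtype=np.float32); S=B[n][r-w-14:r+w+15,c-w-14:c+w+15]
    m=cv2.matchTemplate(S,T,cv2.TM_CCOEFF_NORMED); _,v,_,l=cv2.minMaxLoc(m)
    M[0,2],M[1,2]=l
    try: cc,M=cv2.findTransformECC(T,S,M,cv2.MOTION_TRANSLATION)
    except Exception: cc=-1
    return M[1,2]-14,M[0,2]-14,v,cc
for n in A:
    C=cam(n)
    for u,v in((220,.11),(220,-.11),(193+27,.09),(200,.1),(200,-.1)):
        u=u/1000; p=np.array(proj(C,pt(u,v,.014,0)))
        print(n,u,v,p.round(1),"obs dr,dc,cc",np.round(obs(n,p),2),"pred .10/.115/.13",[ (np.array(proj(C,pt(u,v,.014,t)))-p).round(2).tolist() for t in(.1,.115,.13)])
s=cv2.imread("pics/scene9.png")[215:290,235:365]; s0=cv2.imread("pics/scene0.png")[215:290,235:365]
cv2.imwrite("pics/cmp.png",cv2.resize(np.hstack([s0,s]),None,fx=3,fy=3,interpolation=cv2.INTER_CUBIC))
E
python3 g.py
```

```text
scene 0.22 0.11 [239.1 339.5] obs dr,dc,cc [-1.61  1.53  0.79  0.82] pred .10/.115/.13 [[-5.5, 0.52], [-6.27, 0.62], [-7.03, 0.72]]
scene 0.22 -0.11 [255. 244.] obs dr,dc,cc [-2.91 -1.11  0.87  0.9 ] pred .10/.115/.13 [[-5.37, -1.18], [-6.12, -1.35], [-6.86, -1.52]]
scene 0.22 0.09 [240.5 331.1] obs dr,dc,cc [-5.58  0.98  0.8   0.83] pred .10/.115/.13 [[-5.49, 0.37], [-6.26, 0.45], [-7.01, 0.53]]
scene 0.2 0.1 [246.3 337.3] obs dr,dc,cc [-5.54  0.51  0.96  0.98] pred .10/.115/.13 [[-4.9, 0.46], [-5.58, 0.54], [-6.25, 0.64]]
scene 0.2 -0.1 [261.2 249.4] obs dr,dc,cc [-5.44 -1.32  0.97  0.98] pred .10/.115/.13 [[-4.78, -0.99], [-5.45, -1.13], [-6.1, -1.27]]
top 0.22 0.11 [232.9 311.8] obs dr,dc,cc [-3.03 -1.39  0.9   0.92] pred .10/.115/.13 [[-2.69, -0.22], [-3.19, -0.26], [-3.71, -0.29]]
top 0.22 -0.11 [231.5 410.6] obs dr,dc,cc [-2.59  2.54  0.94  0.97] pred .10/.115/.13 [[-2.72, 1.7], [-3.23, 1.96], [-3.75, 2.21]]
top 0.22 0.09 [232.8 320.7] obs dr,dc,cc [-3.07 -0.92  0.7   0.71] pred .10/.115/.13 [[-2.7, -0.05], [-3.19, -0.06], [-3.71, -0.07]]
top 0.2 0.1 [224.  316.1] obs dr,dc,cc [-2.72 -0.72  0.87  0.9 ] pred .10/.115/.13 [[-2.65, -0.13], [-3.13, -0.15], [-3.63, -0.17]]
top 0.2 -0.1 [222.7 405.7] obs dr,dc,cc [-2.31  2.7   0.85  0.88] pred .10/.115/.13 [[-2.68, 1.45], [-3.16, 1.67], [-3.67, 1.88]]
12.4 [ 0.5405 -0.0602  0.1526] grasp [ 0.5427 -0.0602  0.1712] rise 0.021395171362455195 theta 0.112671000330671 gap 0.02473520789398268 tilt 0.11721142045928243 [-3.6  0.3 -2.4] 0.0116 0.0021390948613167903
theta abs z 0.11159813489976582 0.02450065989826265
```

View pics/cmp.png

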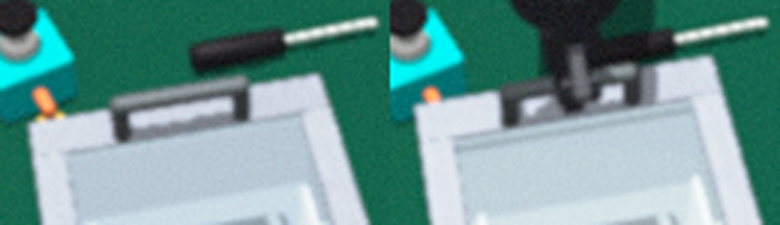

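View pics/top9.png

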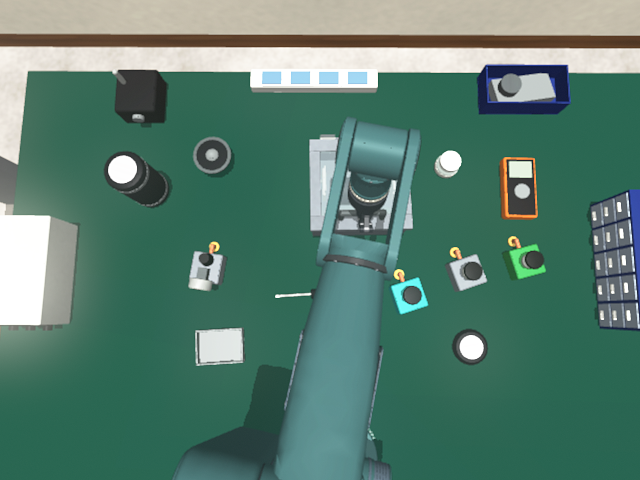

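The best-matching scene patches (cc 0.98) moved −5.5 px, where 0.115 rad predicts −5.5. That puts the lid at about 0.115 rad, in line with the wrist reading. The top view shows everything else where it was, with the arm holding steady on the handle, so I'm handing in.

```bash
python3 -c "
from bench import order; print(order.finish_job())"; python3 g.py
```

```text
the job is handed in; nothing more can be done
None
the job is handed in; nothing more can be done
```

The job is done and handed in at about 12.4 s; the hand-in gave no verdict.

- **Vent plunger:** I pressed the black plunger on the grey valve block onto its hard stop. It stopped moving at z ≈ 0.0757 m while the force rose to 16 N. I held it there for a little over a second, then let go. The pictures afterwards showed it sprung back up.
- **Lid:** I gripped the handle at 80 N and worked the lid loose slowly. The gasket let go at about 15 N with no jump.
- **Final gap:** The arm is still holding the lid steady at about 0.112 rad, a front gap of about 24.5 mm by wrist position.
- **Checks:** The two best-matching patches in the scene camera agreed, at about 0.115 rad. Other image patches were noisy, some of them blocked by the arm. The weaker top-view patches gave roughly 0.09 to 0.11 rad. About 3.6 N of sideways force remains on the handle.
- **Bystanders:** In the last top view everything else was where it had started; the screwdriver's handle was hidden under the arm there, but a scene-camera view showed the screwdriver unmoved.

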